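# Fit a rail module under a flush bypass cover

## Robot

A 6-joint arm with a two-finger parallel gripper is mounted at the origin on the work surface; the furniture and walls round the work are solid. World frame = base frame: x ahead of the robot, y to its left, z up, the work surface at z = 0. Lengths are in mm, angles in rad, forces in N, time in s.
With the tool pointing down it reaches from about 275 to 850 mm from the base axis. Payload 5.2 kg.
Tool frame: the origin (TCP) lies between the finger pads; the fingertips stand 19 mm ahead of it and the grasp point (between the pads) is the TCP; z points along the fingers, x is the direction in which the jaws open and shut, and the axes are right-handed (so a half turn about z gives the same grasp; the last joint's range is limited). The gripper opens to 85 mm and grips with 20 to 120 N. Pads are 22 mm wide; open, the fingers measure 114 mm over their backs; the gripper's body (76 mm by 85 mm) begins 54 mm behind the grasp point. The pads swing forward as they close: fully open they stand 13 mm farther back than shut.
Start: joints at [-1.348, 0.259, 1.535, -0, 1.348, -0.203], TCP at [227.198, -500.886, 250.31] pointing down, gripper open.
Joint ranges: [-3.14, 3.14], [-0.91, 2.08], [0.19, 2.58], [-1.22, 4.36], [0.22, 2.71], [-3.12, 3.12]. Speed limits (rad/s): [2.57, 2.57, 3.14, 3.14, 3.14, 3.14].

## Interface

Orientations are given as a unit quaternion [w, x, y, z].
In Python, from bench import robot gives the robot as it stands. Calls block until the motion is done:
- robot.movep(position, orientation): joint-space move of the TCP to a pose.
- robot.move_linear(position, orientation=None, vel=150, contact_N=None): straight line of the TCP; orientation=None keeps the orientation; vel is the mean speed in mm/s. With contact_N (N) it stops when the force on the tool has changed by that much, and returns True; else False.
- robot.set_joints(angles): joint-space move.
- robot.move_gripper(opening): finger opening in mm; the grip force is fixed at half the most; returns when the fingers have stopped.
- robot.sleep(seconds).
- robot.inverse_kinematics(position, orientation): joint angles nearest the present ones, or None.
- robot.capture(name): name is "side" or "top"; returns (picture, depth): 384x512x3 uint8, blue, green, red; 384x512 float32, mm along the optical axis (not along the pixel's ray), 0 where there is no reading.
- robot.camera_model(name): a dict with "fov_y" (degrees; the focal length in pixels is half the picture's height over the tangent of half this angle, whatever the lens; pixels are square), "cx", "cy" (the principal point, pixels), "world_from_camera" (4x4, takes a point from camera to world coordinates). Camera axes: x right, y up, looking along -z (the intrinsics and any distortion apply to the point x, -y, -z); pixel columns grow to the right and rows downward; lengths in mm; the calibration is good to about 2 mm. A picture is of the moment at which its call begins. camera_model takes no time and is no camera call.
A pose or a line that the arm cannot do raises robot.Unreachable and nothing moves.
- robot.hand_in(): hands the job in, once; it reports no verdict.
Trained networks look in the newest picture that a camera, given by its name, has taken for a name from the list of things; names that differ only in an ending like _2 or _b are one class to them, and where a whole thing is asked for, a point or a joint stands for the part that bears it (a point fixed in the world has none). Each returns a list of dicts, best first, with "confidence" (0 to 1); they miss things now and then, are a little off and sometimes report something else, mostly with a low value. They report only what shows in the picture. A call takes as long as a camera call.
- robot.cut_out(camera, thing): "region" (384x512 bool, what is visible of it) and "position" ([column, row] in pixels, amid what is visible of it).
Readings, each from a call of its own:
- robot.read_t(): time.
- robot.read_q(): joint angles.
- robot.read_joint_velocities(): joint speeds.
- robot.read_joint_efforts(): joint torques, N m.
- robot.read_position(): TCP position.
- robot.read_tcp_rot(): TCP orientation.
- robot.read_force(): force on the tool from outside, world axes, zero at the start.
- robot.read_wrist_torque(): the same for the moment, N m.
- robot.read_finger_gap(): finger opening in mm.
Only numpy, scipy, OpenCV 4.12 (cv2) and the standard library are available. Lean on these libraries where they do the work, as an engineer would, in place of code of your own. Each camera call takes 0.05 s, during which the arm holds its last target.

## Task

The control box on the bench needs its spare module. Press the right-hand cover down so that it drops below the plane of its flush neighbour, slide it all the way behind (beneath) that neighbour and leave it there with the left cover closed. Then hook the module's lip under the far edge of the mounting rail with its clip end raised, tilt it down and press the clip end until the foot clip snaps under the rail's near edge, and let go; leave the tip box, tube and bottle at the left of the box where they are.

Things in the scene. Friction and masses are not known exactly. Their poses are not given: they have to be found in the camera images.
- control_box: grey control box lying on its back, fixed, 176 (x) x 336 (y) x 92 mm high, walls 8 mm, floor 5 mm. Origin: centre of its underside. +x points away from the robot, +y left along covers and rail, z up. Two white covers close it, tops level with the 92 mm rim: the right one over y = -159 to -2 mm, the left one over y = +2 to +159 mm. Ducts 12 mm wide, 16 mm high line the foot of both long walls
- right_cover_fin (a point): middle of the top of the right cover's grip fin; axes of the box. Fin: upright rib 80 mm long (x), 12 mm thick (y), 28 mm high above the cover, near its outer edge. The cover slides left (box +y) with 2 to 6 N, but only once pushed down at least 5.5 mm, so that it passes beneath the left cover; with its left edge beneath the left cover it can no longer rise and stays where it is left
- right_cover_edge (a point): middle of the outer (right) upper edge of the right cover, which is the left limit of the opening once the cover has been slid away
- right_cover_slide (a joint): travel of the right cover to the left, m: 0 closed, 0.130 at its stop (fully behind the left cover; only the fin and some 30 mm of the cover stay in view and the opening is 130 mm wide)
- right_cover_press (a joint): how far the right cover is pushed down, m: 0 flush, 0.008 at its stop; a spring lifts it (about 4.5 N at 0, 10 N at 0.008)
- left_cover (a joint): travel of the left cover to the right along the upper track, m: 0 closed, where it shall stay; stiff (8 N). It has the same fin at its left end
- rail_bay (a point): point on the rail's top face, on its centre line (x = -5 mm of the box), in the middle of the opening the right cover leaves; axes of the box. The rail runs along y: an aluminium flange 50 mm wide (from this point near edge x = -25, far edge x = +25 mm) and 4 mm thick, its top 29 mm above the bench, with 20 mm free below it, on a web 24 mm wide. The module may sit anywhere along the opening
- module: loose grey rail module, 100 (x) x 40 (y) x 60 mm high, about 0.23 kg, standing on its feet. Origin: centre of its underside; x points to the clip end (at the start roughly toward the robot), z up. Body from z = 16 to 56 mm, raised middle 50 mm long up to z = 60. Its face at z = 16 rests on the rail. Seated: origin 13 mm above the bench, x along the box's -x (clip end to the robot)
- module_hook (a point): upper edge of the tip of the hook lip, at x = -21, y = 0, z = 7 mm of the module; axes of the module. The lip (z = 0 to 7 mm, over the whole width) points to +x from a foot whose inner face is at x = -26 and outer face at x = -40 mm; the slot above the lip is 9 mm high for the 4 mm flange
- module_foot (a point): point of the module's rail face that comes to lie on the rail's near edge: x = 25, y = 0, z = 16 mm of the module. With the lip hooked and the clip's nose resting on the rail's near edge, this end stands some 10 mm up (about 0.2 rad); a push of about 6 to 18 N on top of the clip end (x about 38 mm, z = 56 mm) snaps it down; the pushed spot moves some 9 mm toward the robot meanwhile
- module_clip (a joint): how far the black sprung foot clip is pushed outward, m: 0 relaxed (also when snapped in), about 0.003 to 0.004 while its nose passes the rail's edge; 3.5 N to start, 0.7 N more per mm. Its slanted nose has its tip at x = 21.5, z = 10 mm of the module; its black tab sticks out to x = 59 mm and so marks the clip end; two small feet stand beside it at x = 27 to 45 mm
- tip_box: bystander: pipette tip box 70 x 120 x 43 mm; origin under its middle
- tube: bystander: conical tube 111 mm long, lying; origin under its middle
- reagent_bottle: bystander: blue-capped bottle 70 mm across, 128 mm high, standing; origin under its middle

How it is judged:
By the outcome, as a careful person would: the job done as asked, in the order asked, and still so for the second after the job is handed in, with the robot touching nothing.
It also fails if it takes over 58 s, if anything falls off the work surface, if the arm or the gripper's body presses on something with over 40 N, if the wrist force passes 120 N, or if a joint passes its speed limit or range.

## Working session

There is one attempt and no reset: what is moved stays moved. The work goes in short steps, each a Python script; the robot and the scene stay as the last script left them, time stands still between calls to the robot, and variables do not carry over. Pictures are saved under pics/ and viewed, and the job is handed in when it is done.

```bash
ls; mkdir -p pics; python3 - <<'E'
from bench import robot
import cv2,numpy as np
for n in("side","top"):
    p,d=robot.capture(n); cv2.imwrite(f"pics/{n}0.png",p); np.save(f"pics/{n}0.npy",d)
    m=robot.camera_model(n); print(n,m)
    for t in("control_box","module","right_cover_fin"):
        for r in robot.cut_out(n,t)[:2]: print(t,r["confidence"],r["position"],r["region"].sum())
print(robot.read_t())
E
```

```text
pics
side {'fov_y': 42.40208441675264, 'cx': 254.280293509084, 'cy': 193.2310629399703, 'world_from_camera': array([[ 2.61596358e-01,  6.26685318e-01, -7.34052354e-01,
        -7.35372527e+02],
       [-9.64930151e-01,  1.87022162e-01, -1.84207802e-01,
        -1.82288664e+02],
       [ 2.18437333e-02,  7.56497339e-01,  6.53631875e-01,
         1.20153159e+03],
       [ 0.00000000e+00,  0.00000000e+00,  0.00000000e+00,
         1.00000000e+00]])}
control_box 0.63 [228.5, 208.5] 2444
control_box 0.16 [296.8, 212.2] 203
module 0.83 [352.3, 239.6] 419
right_cover_fin 0.6 [298.9, 207.7] 212
top {'fov_y': 51.86046218788157, 'cx': 257.2751090285062, 'cy': 192.18029956599992, 'world_from_camera': array([[ 4.31167312e-03,  9.85334454e-01, -1.70579670e-01,
         3.17052533e+02],
       [-9.99988908e-01,  4.57187552e-03,  1.13261552e-03,
         1.61982600e+02],
       [ 1.89587411e-03,  1.70572894e-01,  9.85343236e-01,
         1.20419169e+03],
       [ 0.00000000e+00,  0.00000000e+00,  0.00000000e+00,
         1.00000000e+00]])}
control_box 0.8 [272.8, 197.4] 7509
control_box 0.3 [303.4, 200.4] 3087
module 0.62 [383.2, 211.8] 576
right_cover_fin 0.58 [299.2, 199.2] 3049
0.4
```

View pics/side0.png

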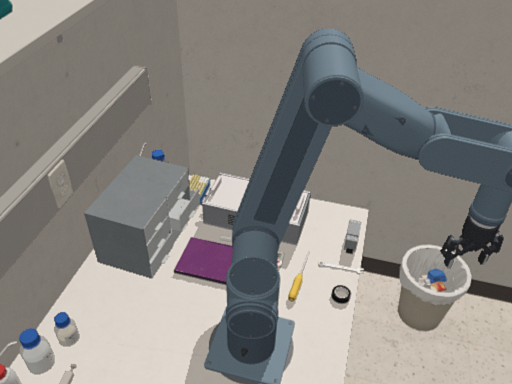

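View pics/top0.png

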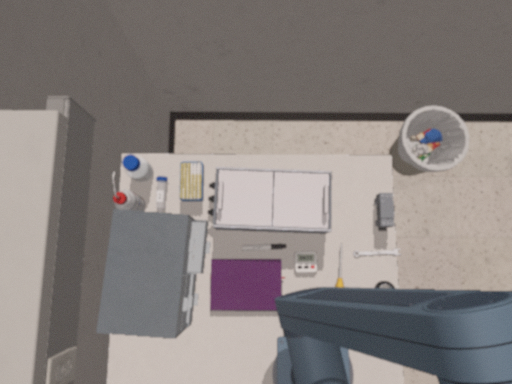

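The top view shows the box at about (272,200), the two fins at x≈219 and x≈329, and the module at (385,211). I'll fit the poses from depth.

```bash
cat > h.py <<'E'
from bench import robot
import cv2,numpy as np
def cloud(n,d):
    m=robot.camera_model(n); f=192/np.tan(np.radians(m["fov_y"]/2))
    v,u=np.mgrid[:384,:512]; 
    P=np.stack([(u-m["cx"])/f*d,-(v-m["cy"])/f*d,-d],-1)
    W=m["world_from_camera"]; return P@W[:3,:3].T+W[:3,3]
E
python3 - <<'E'
from h import *
p=cv2.imread("pics/top0.png"); d=np.load("pics/top0.npy"); P=cloud("top",d)
cv2.imwrite("pics/crop0.png",cv2.resize(p[150:250,200:400],None,fx=4,fy=4,interpolation=cv2.INTER_CUBIC))
q=cv2.imread("pics/side0.png")
cv2.imwrite("pics/crop1.png",cv2.resize(q[165:265,190:390],None,fx=4,fy=4,interpolation=cv2.INTER_CUBIC))
np.set_printoptions(precision=1,suppress=True)
for c,r in [(245,200),(300,200),(250,180),(320,180),(329,200),(219,200),(385,211),(385,200),(350,180),(350,220),(240,285)]: print(c,r,P[r,c],d[r,c])
# module
robot.capture("top")
def rect(sel,name):
    X=P[sel][:,:2].astype(np.float32); r=cv2.minAreaRect(X); print(name,len(X),r, np.median(P[sel][:,2]))
z=P[...,2]; v,u=np.mgrid[:384,:512]
reg=(u>205)&(u<340)&(v>160)&(v<235)
for a,b in((80,100),(105,130)): 
    s=reg&(z>a)&(z<b)
    if a>100:
        rect(s&(u>280),"rfin"); rect(s&(u<280),"lfin")
    else: rect(s,"box")
s=(u>365)&(u<405)&(v>185)&(v<235)
rect(s&(z>50)&(z<70),"mod top"); rect(s&(z>15),"mod all")
E
```

```text
245 200 [487.6 195.7  86.8] 1130.0505
300 200 [488.3  38.3  86.9] 1130.2656
250 180 [545.2 181.8  91.2] 1135.5209
320 180 [545.8 -19.3  92.7] 1134.4618
329 200 [488.  -43.9  91.3] 1126.0006
219 200 [482.6 267.2 117.4] 1098.9479
385 211 [ 460.8 -211.5   62.6] 1149.7805
385 200 [ 494.3 -215.4   55.6] 1162.411
350 180 [ 565.3 -127.8    0.2] 1229.0172
350 220 [ 440.7 -124.    -2.3] 1210.1896
240 285 [246.5 209.9  21.8] 1153.0087
box 6781 ((482.29718017578125, 124.65164947509766), (349.8971252441406, 194.81021118164062), 88.16638946533203) 91.56316074967026
rfin 138 ((485.2208251953125, -30.772441864013672), (11.901494026184082, 76.47370147705078), 88.59930419921875) 118.07961068493478
lfin 144 ((459.32232666015625, 275.0926818847656), (28.992084503173828, 150.4516143798828), 73.76780700683594) 118.62325042161228
mod top 479 ((466.62890625, -218.3870391845703), (98.41508483886719, 42.10879135131836), 0.34408265352249146) 57.36909547074879
mod all 607 ((377.7188415527344, -58.8302001953125), (106.17620086669922, 445.5124816894531), 28.7673282623291) 56.39213067106789
```

View pics/crop0.png

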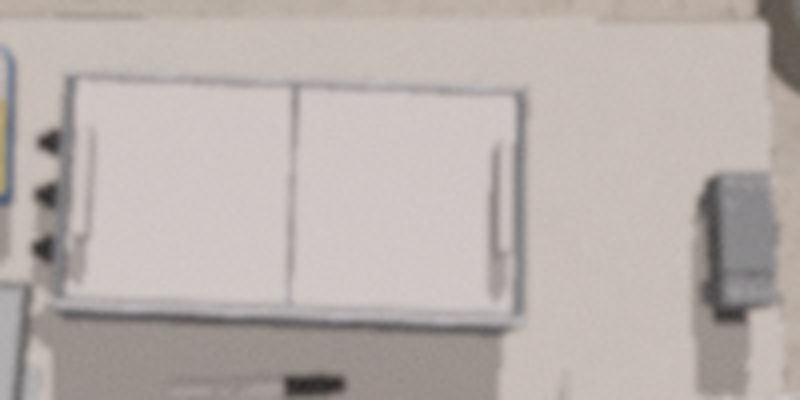

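View pics/crop1.png

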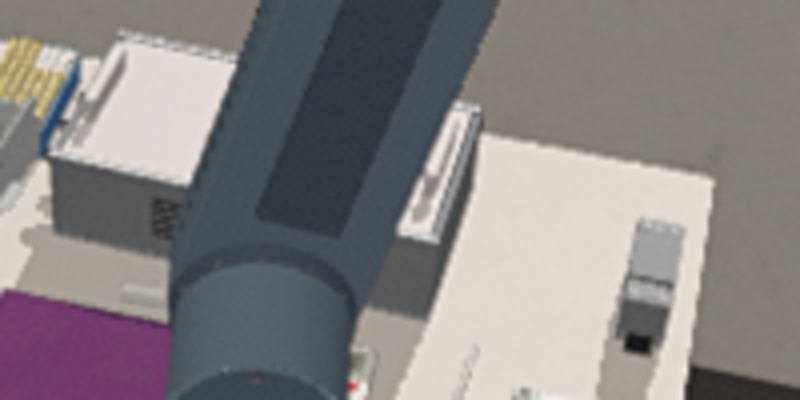

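```bash
python3 - <<'E'
from h import *
np.set_printoptions(precision=2,suppress=True)
d=np.load("pics/top0.npy");m=robot.camera_model("top"); f=192/np.tan(np.radians(m["fov_y"]/2));W=m["world_from_camera"]
P=cloud("top",d); z=P[...,2]
def ray(u,v,h):
    D=np.stack([(u-m["cx"])/f,-(v-m["cy"])/f,-np.ones_like(u)],-1)@W[:3,:3].T
    t=(h-W[2,3])/D[:,2]; return W[:3,3]+D*t[:,None]
def fit(pts,axis):  # robust line
    X=pts[:,:2].astype(np.float32); l=cv2.fitLine(X,cv2.DIST_HUBER,0,.01,.01).ravel(); 
    n=np.array([-l[1],l[0]]); print(" dir deg",np.degrees(np.arctan2(l[1],l[0])),"pt",l[2:],"resid",np.std((X-l[2:])@n)); return l
def edges_v(cols,r0,r1,h,thr):  # first row from top with z>thr
    u=[];v=[]
    for c in cols:
        r=np.arange(r0,r1); k=np.argmax(z[r0:r1,c]>thr); u.append(c);v.append(r0+k-.5)
    return ray(np.array(u,float),np.array(v),h)
def edges_h(rows,c0,c1,h,thr,step=-1):
    u=[];v=[]
    for r in rows:
        cs=np.arange(c1,c0,-1) if step<0 else np.arange(c0,c1)
        k=np.argmax(z[r,cs]>thr); u.append(cs[k]-.5*step);v.append(r)
    return ray(np.array(u),np.array(v,float),h)
print("back");fit(edges_v(range(222,328),160,185,92,60),0)
print("right");fit(edges_h(range(178,228),300,345,92,60),0)
print("left");fit(edges_h(range(176,182),205,240,92,60,1),0)
print("mod far");fit(edges_v(range(381,393),185,205,56,35),0)
print("mod right");fit(edges_h(range(197,224),375,404,56,35),0)
print(robot.read_tcp_rot(), robot.read_position())
E
```

```text
back
 dir deg 88.0015 pt [578.64 109.68] resid 1.3830079
right
 dir deg -1.590023 pt [500.26 -51.25] resid 5.631664
left
 dir deg -6.8681607 pt [548.95 281.46] resid 0.80314755
mod far
 dir deg -89.733826 pt [ 516.65 -223.52] resid 1.6574913
mod right
 dir deg -1.7121106 pt [ 456.54 -238.55] resid 1.5171679
[-0.    0.84 -0.54 -0.  ] [ 227.22 -500.84  250.23]
```

```bash
cat >> h.py <<'E'
from scipy.spatial.transform import Rotation as Ro
np.set_printoptions(precision=2,suppress=True)
yaw=np.radians(-2.0); ex=np.array([np.cos(yaw),np.sin(yaw),0]); ey=np.array([-np.sin(yaw),np.cos(yaw),0]); ez=np.array([0,0,1.])
C=np.array([490.9,117.1,0])
def B(x,y,z): return (C+x*ex+y*ey+z*ez).tolist()
def Q(th=0.,yw=yaw):
    """tool x=-ey, tool z down tilted so that the body leans +x by th"""
    e1=np.array([np.cos(yw),np.sin(yw),0]);e2=np.array([-np.sin(yw),np.cos(yw),0])
    tz=-(np.sin(th)*e1+np.cos(th)*ez); tx=-e2; ty=np.cross(tz,tx)
    q=Ro.from_matrix(np.stack([tx,ty,tz],1)).as_quat(); return [q[3],q[0],q[1],q[2]]
def st(s=""): print(s,"t",round(robot.read_t(),2),"p",np.array(robot.read_position()),"F",np.array(robot.read_force()),"gap",round(robot.read_finger_gap(),1))
def shot(n,name):
    p,d=robot.capture(n); cv2.imwrite(f"pics/{name}.png",p); np.save(f"pics/{name}.npy",d); return p,d
def crop(p,name,r0,r1,c0,c1,k=4): cv2.imwrite(f"pics/{name}.png",cv2.resize(p[r0:r1,c0:c1],None,fx=k,fy=k,interpolation=cv2.INTER_CUBIC))
E
python3 - <<'E'
from h import *
print(robot.inverse_kinematics(B(0,-148,180),Q()))
for t in (0,.2,.35): print(t, robot.inverse_kinematics(B(0,-94,70),Q(t)))
robot.movep(B(0,-148,165),Q()); st()
robot.move_linear(B(0,-148,123)); st()
robot.move_gripper(0); st("grip")
E
```

```text
[-0.29  0.21  1.79 -0.    1.15  1.31]
0 [-0.18  0.35  1.91 -0.    0.88  1.42]
0.2 [-0.16  0.46  1.75 -0.03  1.13  1.46]
0.35 [-0.15  0.55  1.63 -0.04  1.31  1.47]
 t 2.41 p [486.   -31.53 165.17] F [ 0.45  0.36 -0.41] gap 85.6
 t 2.84 p [485.66 -31.32 122.96] F [-0.54  0.45 -0.91] gap 85.2
grip t 3.51 p [485.89 -30.47 123.38] F [-0.74  2.35  3.45] gap 10.5
```

```bash
python3 - <<'E'
from h import *
p=np.array(robot.read_position())
print(robot.move_linear([p[0],p[1],123.2-11],vel=25,contact_N=13)); st("pressed")
p2=np.array(robot.read_position())
print(robot.move_linear((p2+20*ey).tolist(),vel=60,contact_N=18)); st("slid20")
E
```

```text
True
pressed t 3.91 p [485.95 -30.47 115.33] F [-2.39  1.72 10.03] gap 10.1
False
slid20 t 4.38 p [486.63 -10.29 116.07] F [-3.54  2.06  8.98] gap 10.6
```

```bash
python3 - <<'E'
from h import *
p=np.array([486.2,-10.3,115.6])
print(robot.move_linear((p+107*ey).tolist(),vel=120,contact_N=20)); st("slid127")
print(robot.move_linear((p+116*ey).tolist(),vel=30,contact_N=15)); st("end")
p,d=shot("top","top1"); crop(p,"top1c",150,250,200,400)
E
```

```text
False
slid127 t 5.42 p [490.09  97.02 116.38] F [-2.55  1.97  9.11] gap 10.6
True
end t 5.69 p [490.22  99.63 116.71] F [-1.93 -3.27  8.53] gap 10.3
```

View pics/top1c.png

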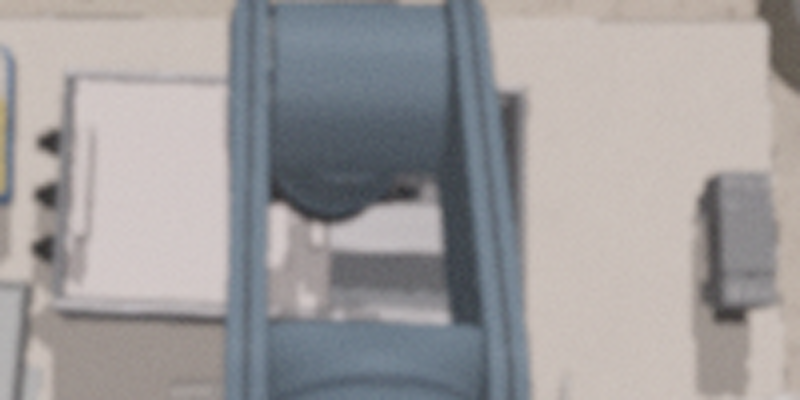

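The cover reached its stop, 130.1 mm from the start, and the opening is visible. Next I'll release it, move to above the module and look.

```bash
python3 - <<'E'
from h import *
robot.move_gripper(40)
p=np.array(robot.read_position()); robot.move_linear([p[0],p[1],170]); st("up")
robot.movep([466.6,-218.4,125],Q(0,np.radians(-1))); st()
p,d=shot("top","top2"); crop(p,"top2c",150,250,200,400)
q,e=shot("side","side2"); crop(q,"side2c",165,265,190,390)
E
```

```text
up t 6.64 p [489.33 100.46 169.72] F [ 0.02  0.47 -0.11] gap 40.0
 t 7.87 p [ 466.67 -217.37  124.77] F [ 0.99 -0.44  0.68] gap 39.8
```

View pics/top2c.png

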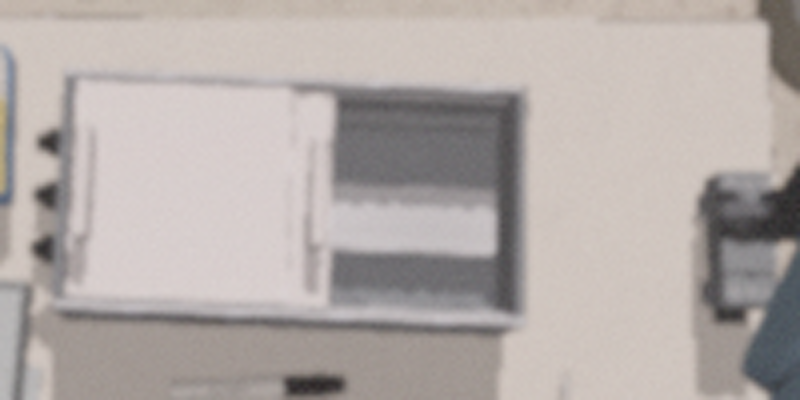

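View pics/side2c.png

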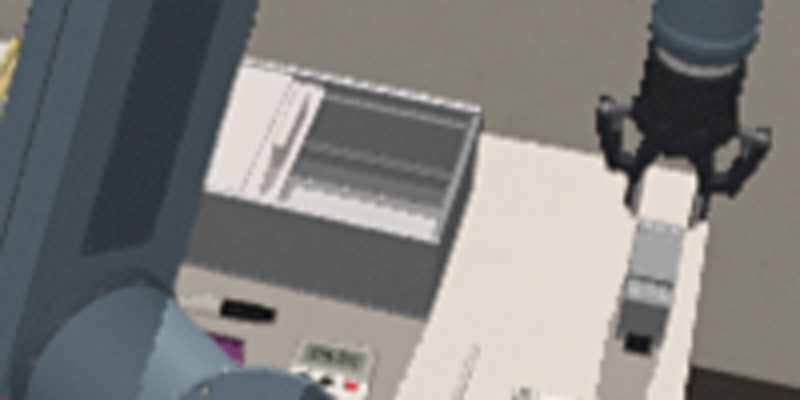

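The cover sits beneath the left one, the left cover is closed and the rail lies bare at rows ~201–213. The gripper is over the module, so I'll grasp it.

```bash
python3 - <<'E'
from h import *
m=robot.camera_model("top"); f=192/np.tan(np.radians(m["fov_y"]/2));W=m["world_from_camera"]
for u,v in((200+415/4,150+203/4),(200+415/4,150+253/4)):
    D=np.array([(u-m["cx"])/f,-(v-m["cy"])/f,-1])@W[:3,:3].T; X=W[:3,3]+D*(29-W[2,3])/D[2]; print(X,(X-C)@ex,(X-C)@ey)
robot.move_gripper(75)
q=Q(0,np.radians(-1))
robot.move_linear([466.6,-218.4,50],q,vel=120,contact_N=6); st()
robot.move_gripper(0); st("grip")
robot.move_linear([466.6,-218.4,150],vel=150); st("lift")
p,d=shot("top","top3"); crop(p,"top3c",150,250,300,400)
q,e=shot("side","side3"); crop(q,"side3c",165,265,290,390,5)
E
```

```text
[494.97  20.64  29.  ] 7.435162634053703 -96.2559310582469
[457.14  21.24  29.  ] -30.39744469538207 -96.98017469122722
 t 9.18 p [ 466.96 -218.71   50.4 ] F [-0.83 -0.64 -0.41] gap 74.9
grip t 9.59 p [ 467.18 -218.82   50.96] F [-1.19  0.96  5.91] gap 38.8
lift t 10.41 p [ 465.9  -217.87  149.  ] F [-0.5   0.5  -1.94] gap 39.0
```

View pics/side3c.png

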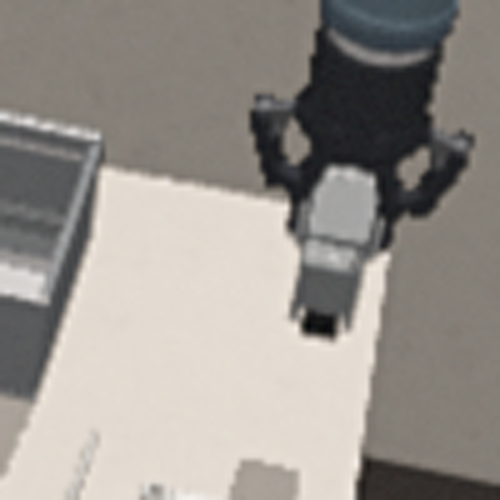

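Grasp is good: gap 39 mm, about 2 N lifted. I'll tilt to 0.38 rad so the feet clear the rail, then lower beyond the far edge.

```bash
cat >> h.py <<'E'
def T(tipx,tipz,th,y=-95):
    """TCP for lip tip at box x, z; grasp at module (0,0,50)"""
    c,s=np.cos(th),np.sin(th); return B(tipx-21*c+43*s,y,tipz+21*s+43*c)
E
python3 - <<'E'
from h import *
th=.38
a=T(28,130,th); robot.movep(a,Q(th)); st("above")
print(robot.move_linear(T(28,60,th),vel=120,contact_N=8)); st()
p,d=shot("top","top4"); crop(p,"top4c",150,250,200,400)
q,e=shot("side","side4"); crop(q,"side4c",150,250,240,360,5)
E
```

```text
above t 11.47 p [511.92  20.4  177.23] F [-0.93 -0.4  -1.15] gap 39.3
False
 t 12.21 p [512.35  20.72 108.22] F [ 0.88 -0.01 -0.9 ] gap 38.7
```

View pics/side4c.png

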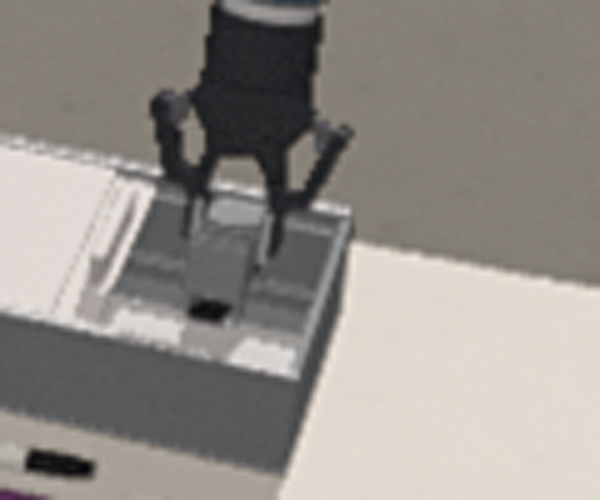

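View pics/top4c.png

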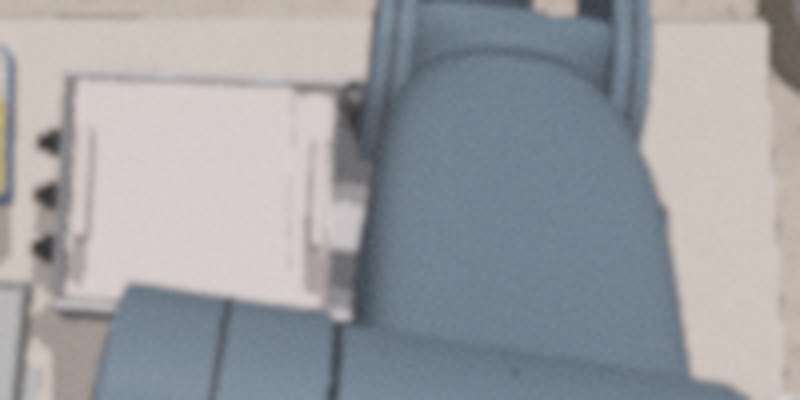

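The module is centred in the opening with its clip end raised. Next: lower it, then draw it back to contact.

```bash
python3 - <<'E'
from h import *
th=.38
print(robot.move_linear(T(28,22.3,th),vel=60,contact_N=6)); st("low")
print(T(28,22.3,th))
p=np.array(robot.read_position()); print((p-C)@ex)
E
```

```text
False
low t 13.08 p [512.13  21.3   70.  ] F [ 0.53 -0.15 -1.52] gap 39.2
[512.0172778196338, 21.304661700579302, 70.02190918746257]
24.56462161968802
```

```bash
python3 - <<'E'
from h import *
th=.38
print(robot.move_linear(T(5,22.3,th),vel=30,contact_N=6)); st("back")
p=np.array(robot.read_position()); b=T(28,22.3,th); print("tip x",28+(p-np.array(b))@ex, "dz",p[2]-b[2])
q,e=shot("side","side5"); crop(q,"side5c",150,250,240,360,5)
E
```

```text
True
back t 13.58 p [499.88  21.64  70.6 ] F [-0.01 -0.58  6.38] gap 39.2
tip x 15.86151260624514 dz 0.5734052153315758
```

View pics/side5c.png

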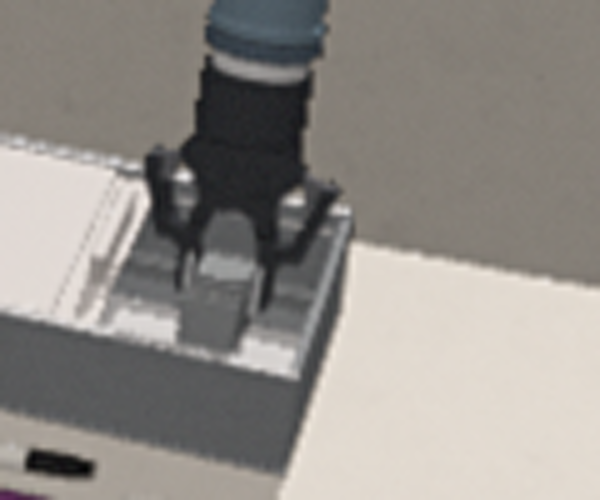

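```bash
python3 - <<'E'
from h import *
th=.38
p=np.array(robot.read_position())
a=p+np.array([0,0,1.4]); robot.move_linear(a.tolist(),vel=30); st("up1.4")
print(robot.move_linear((a-8*ex).tolist(),vel=25,contact_N=6)); st("back")
p=np.array(robot.read_position()); b=T(28,22.3,th); print("tip x",28+(p-np.array(b))@ex, "dz",p[2]-b[2])
E
```

```text
up1.4 t 13.88 p [499.7   21.7   71.84] F [ 0.73  0.26 -1.98] gap 38.9
True
back t 14.12 p [498.1   21.75  71.34] F [ 1.94 -0.44  1.01] gap 39.1
tip x 14.075543117474089 dz 1.3204846643047858
```

```bash
python3 - <<'E'
from h import *
print(robot.move_linear(T(14.7,22.6,.3),Q(.3),vel=25,contact_N=10)); st("0.3")
print(robot.move_linear(T(15,22.2,.22),Q(.22),vel=20,contact_N=10)); st("0.22")
q,e=shot("side","side6"); crop(q,"side6c",150,250,240,360,5)
E
```

```text
False
0.3 t 14.39 p [494.73  22.04  70.35] F [1.11 0.14 1.41] gap 39.1
False
0.22 t 14.72 p [491.31  22.09  69.  ] F [0.09 0.7  5.24] gap 39.2
```

View pics/side6c.png

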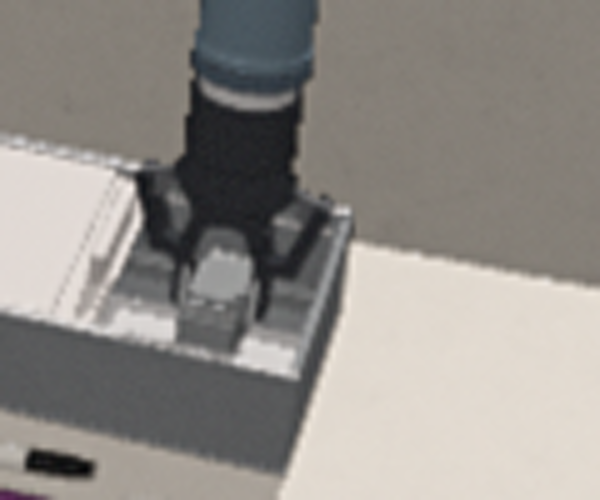

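```bash
python3 - <<'E'
from h import *
a=np.array(T(15,22.2,.22))
print(robot.move_linear((a+[0,0,7]).tolist(),vel=20,contact_N=13)); st("hooktest")
E
```

```text
True
hooktest t 15.1 p [492.1   21.98  72.82] F [ 2.14 -0.45 -2.24] gap 39.0
```

```bash
python3 - <<'E'
from h import *
a=np.array(T(15,22.2,.22))
print(robot.move_linear((a+[0,0,6.5]).tolist(),vel=20,contact_N=10)); st("hooktest2")
E
```

```text
True
hooktest2 t 15.31 p [492.07  22.    73.  ] F [ 1.06  0.3  -2.71] gap 39.1
```

The upward pull is blocked after 3.8 mm and again at once, so the lip is under the flange. Lower it and release.

```bash
python3 - <<'E'
from h import *
robot.move_linear(T(15,22.0,.22),vel=30,contact_N=12); st("down")
robot.move_gripper(60); st("open")
p=np.array(robot.read_position()); u=np.array([ex[0]*np.sin(.22),ex[1]*np.sin(.22),np.cos(.22)])
robot.move_linear((p+u*70).tolist(),vel=150); st("up")
q,e=shot("side","side7"); crop(q,"side7c",150,250,240,360,5)
E
```

```text
down t 15.54 p [491.56  21.99  68.81] F [ 0.66 -0.04  5.46] gap 38.7
open t 15.88 p [491.03  22.05  67.95] F [1.08 0.21 0.02] gap 59.9
up t 16.5 p [505.76  21.58 135.73] F [-0.63  0.19 -1.26] gap 59.9
```

View pics/side7c.png

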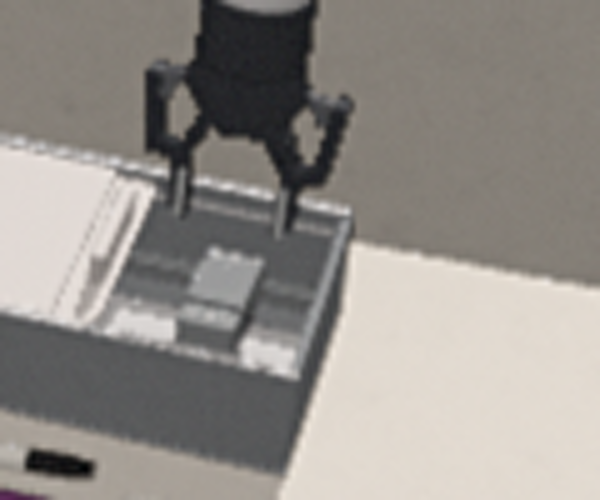

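```bash
python3 - <<'E'
from h import *
d=np.load("pics/side7.npy"); P=cloud("side",d)-C; X=P@ex;Y=P@ey;Z=P[...,2]
v,u=np.mgrid[:384,:512]; reg=(v>195)&(v<225)&(u>272)&(u<295)
print("rim z check",np.median(Z[(abs(Y+50)<120)&(X<-82)&(X>-87)&(Z>80)&(u<300)]))
for x in range(-60,60,6):
    s=reg&(abs(X-x)<3)&(Y>-112)&(Y<-78)&(Z>40)
    if s.sum()>2: print(x,s.sum(),np.median(Z[s]),Y[s].min(),Y[s].max())
E
```

```text
rim z check 87.99013614984892
-48 25 69.71766411928002 -110.78593946634668 -78.94961972647906
-42 30 75.17941073569011 -111.87885371919425 -81.29481653119566
-36 14 78.45976541803645 -110.1920726466116 -79.5217375704865
-30 8 79.48856500876059 -111.2190838045097 -83.89781812358866
-24 10 78.43475024690667 -106.93490873569283 -82.3799188183492
-18 17 78.61599740645352 -111.48568397948827 -78.01935573695788
-12 7 78.08207576870177 -107.73529984822406 -82.53233968924236
-6 12 78.66551467217016 -106.0133326682186 -78.48849232701086
0 7 75.99287868895135 -111.10868795206578 -79.87526660805443
6 12 75.12194393523419 -109.87298246343933 -81.12382164391411
12 6 73.87612987263742 -111.28256262579023 -79.62279151777858
18 10 72.34631006447262 -110.43217543009042 -81.60256375292687
24 9 72.95055883665805 -109.00501889022419 -81.12736342323737
30 6 69.63844262704424 -111.226553708984 -87.10892152065969
36 3 64.65988409283977 -102.34372204454661 -84.85046515499677
42 9 64.09901047351264 -108.96784861848111 -80.52001300859158
48 9 63.91397079645162 -111.39234166217263 -78.97993851263055
```

The side view and depth show the module hooked, with its clip end up by about 0.2 rad. Next I'll press on the clip end with closed fingers.

```bash
python3 - <<'E'
from h import *
robot.move_gripper(0)
q=Q(.1)
robot.movep(B(-35,-95,115),q); st("above")
print(robot.move_linear(B(-35,-95,90),vel=40,contact_N=4)); st("touch")
p=np.array(robot.read_position()); print("tip z",p[2]-19)
print(robot.move_linear((B(-44,-95,19+66)),vel=15,contact_N=26)); st("push")
qq,e=shot("side","side8"); crop(qq,"side8c",150,250,240,360,5)
E
```

```text
above t 17.49 p [449.19  24.02 114.31] F [0.76 0.11 0.15] gap -0.3
True
touch t 17.95 p [452.39  23.36  98.04] F [-0.16 -0.17 -0.55] gap 0.2
tip z 79.03866050589707
True
push t 18.96 p [442.63  23.77  87.32] F [-2.4  -0.37  7.87] gap -0.1
```

View pics/side8c.png

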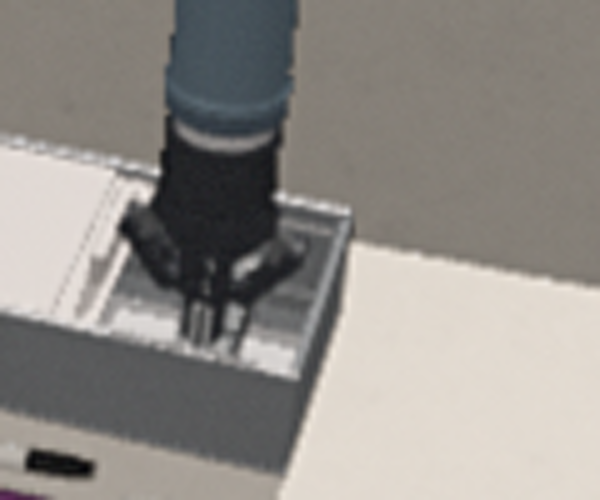

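```bash
python3 - <<'E'
from h import *
p=np.array(robot.read_position())
print(robot.move_linear((p+[0,0,-4]).tolist(),vel=15,contact_N=20)); st("push2")
robot.move_linear([p[0],p[1],125],vel=120)
robot.movep([330,-250,250],Q()); st("away")
qq,e=shot("side","side9"); crop(qq,"side9c",150,250,240,360,5)
p,d=shot("top","top9"); crop(p,"top9c",150,250,200,400)
P=cloud("side",e)-C; X=P@ex;Y=P@ey;Z=P[...,2]
for x in range(-48,54,6):
    s=(abs(X-x)<3)&(Y>-110)&(Y<-80)&(Z>45)
    if s.sum()>2: print(x,s.sum(),np.median(Z[s]))
P=cloud("top",d)-C; X=P@ex;Y=P@ey;Z=P[...,2]; print("top")
for x in range(-60,66,6):
    s=(abs(X-x)<3)&(Y>-110)&(Y<-80)
    if s.sum()>2: print(x,s.sum(),np.median(Z[s]))
E
```

```text
True
push2 t 19.23 p [442.04  23.75  87.03] F [-3.47  0.35  9.69] gap 0.0
away t 20.93 p [ 330.12 -249.2   249.23] F [ 0.69 -0.67 -1.62] gap 0.4
-48 8 67.66589249829156
-42 11 67.98927773889318
-36 10 67.68391560249358
-30 18 70.77774108772007
-24 16 70.48687080236084
-18 8 73.0733386403831
-12 10 70.86322409544323
-6 10 71.49662656480746
0 12 69.57667397398029
6 9 70.4363993111524
12 13 71.46749631618309
18 10 71.22620028404367
30 10 67.78360568866697
36 8 66.34909565458906
42 10 66.02327650377958
top
-60 21 20.30651380497443
-54 40 55.96424709115388
-48 20 68.98551092572814
-42 20 69.39176139030724
-36 20 68.1540688066799
-30 21 71.05259396052634
-24 23 72.79848172351649
-18 22 72.6359672230792
-12 23 72.480357687175
-6 23 73.61851975865738
0 22 72.78972826171139
6 24 73.1640735960118
12 23 72.56774984943513
18 17 71.42632249007693
24 20 67.97077424680583
30 23 69.2138912210803
36 22 68.7553849337146
42 18 67.82695728951091
54 5 6.474175208052884
60 18 3.7102958137899122
```

View pics/side9c.png

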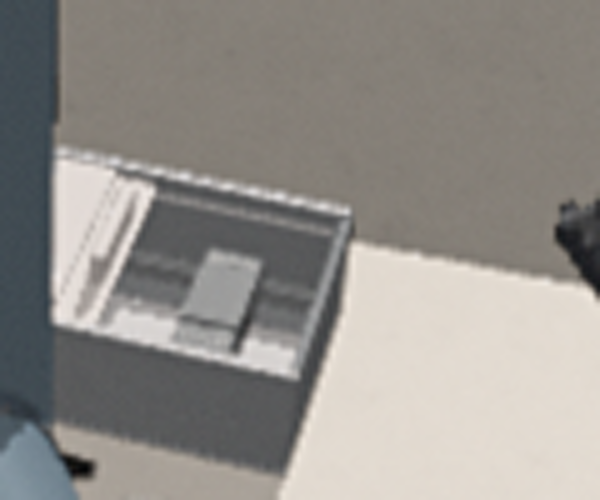

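View pics/top9c.png

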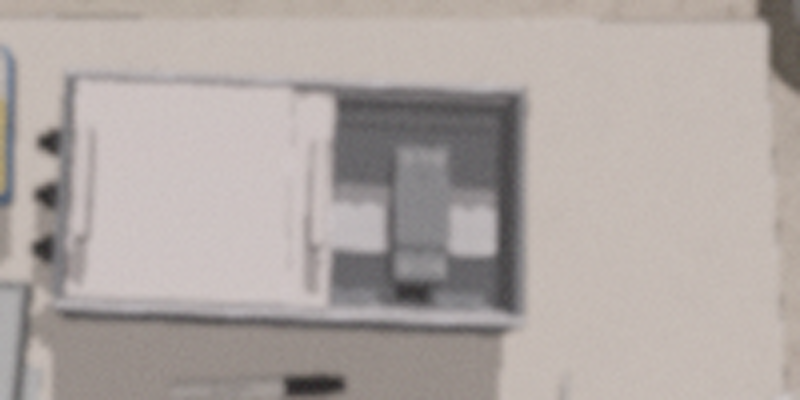

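The module is level on the rail, with tops at 73 and 69 mm as specified. The covers are as required and the bystanders are untouched.

```bash
python3 - <<'E'
from h import *
print(robot.hand_in())
E
```

```text
the job is handed in; nothing more can be done
None
```

I pressed the right cover down about 8 mm and slid it to its stop under the left cover, about 130 mm. I then hooked the module under the rail's far edge, tilted it down, released it, and pressed the clip end down with the fingers closed. I handed the job in at about 21 s, well under the 58 s limit, with the arm clear of everything.

**What the last checks showed:**
- **Hook:** before release, an upward pull on the module was blocked twice, which put the lip under the flange.
- **Seating:** in the top camera the module is level. Its raised middle is at about 73 mm and its body top at about 69 mm, exactly the seated heights. The side camera read 1–3 mm lower, in line with its low reading of the box rim (88 mm against 92 mm).
- **Clip:** I had no direct reading of the clip. I take it to have snapped in because the module is level and a second press was blocked at once.
- **Covers and bystanders:** the left cover is closed and the right one stays fully behind it. The arm never went near the tip box, tube or bottle. The last pictures I looked at were crops that show little of them, so I did not check them separately.

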